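# Draw the straight gel frame from the lantern and hold it up against the bent one

## Robot

A 6-joint arm with a two-finger parallel gripper is mounted at the origin on the work surface. World frame = base frame: x ahead of the robot, y to its left, z up, the work surface at z = 0. Lengths are in m, angles in rad, forces in N, time in s.
With the tool pointing down it reaches from about 0.275 to 0.825 m from the base axis. Payload 5.2 kg.
Tool frame: the origin (TCP) lies between the finger pads; the fingertips stand 11 mm ahead of it and the grasp point (between the pads) lies 8 mm behind it (ctrl.tips_ahead is the distance from the TCP to the fingertips, in m); z points along the fingers, y is the line along which they close (so a half turn about z gives the same grasp; the last joint's range is limited). The gripper opens to 93 mm and grips with 3 to 60 N. Pads are 15 mm wide; open, the fingers measure 128 mm over their backs; the gripper's body (75 mm by 188 mm) begins 65 mm behind the grasp point.
Start: joints at [-1.44, 0.259, 1.535, -0, 1.348, -0.203], TCP at [0.18, -0.52, 0.23] pointing down, gripper open.
Joint ranges: [-3.14, 3.14], [-0.91, 2.08], [0.19, 2.58], [-1.22, 4.36], [0.22, 2.71], [-3.12, 3.12]. Speed limits (rad/s): [2.57, 2.57, 3.14, 3.14, 3.14, 3.14].

## Interface

Orientations are given as a unit quaternion [w, x, y, z].
In Python, from rig import ctrl, camera, job gives the robot as it stands.
- The arm moves only by the tool move_arm, never from a script. Its argument "increments" is a list of rows, each a list of 5 numbers: the shift along the tool's x, y, z normalised to -1 to 1, where 1 is 0.25 m, then the turn about the tool's z normalised to -1 to 1, where 1 is 90 degrees, then the opening, from 0 (shut) to 1 (fully open). A call has 1 to 20 rows; each row is the pose to reach, as a shift and turn from the pose commanded when the call began, along the tool's axes at that moment; what a row does not reach only later rows make up. A row lasts 1/12 s, in which the tool goes at most 41.7 mm and 7.16 degrees, less where a joint would pass 70% of its speed; a pose out of reach is approached as far as the arm can. A call with a number of a shift or a turn outside -1 to 1 is refused whole. A call with a gripper value outside its range is refused whole. The fingers move at their own pace and stop on an object; the grip force is fixed at half the most. Time passes only in rows, so rows that repeat a pose let the fingers close. It gives the time, the measured TCP pose, the force, the opening and the grip force at its end, in the units of the state.
- ctrl.observe(): the state, without advancing time (a new reading comes with each control period).
- camera(name): name is "scene" or "top"; returns a dict with "pixels" (420x560x3 uint8, red, green, blue), "K" (3x3 intrinsics, pixels), "dist" ([k1, k2, p1, p2, k3] as OpenCV has them; the pictures are not rectified), "view" (4x4, takes a point from world to camera coordinates). Camera axes: x right, y up, looking along -z (the intrinsics and any distortion apply to the point x, -y, -z); pixel columns grow to the right and rows downward; lengths in m; the calibration is good to about 2 mm. A picture is of the moment at which its call begins. There is no depth.
- job.finish_job(): hands the job in; it is judged then, once.
The state is a dict: "time": time; "q": joint angles; "qd": joint speeds; "joint_efforts": joint torques, N m; "position": TCP position; "orientation": TCP orientation; "contact_force": force on the tool from outside, world axes, zero at the start; "wrist_torque": the same for the moment, N m; "grip_width": opening from 0.0 (shut) to 1.0 (fully open); "grasp_force": force on a finger pad.
Only numpy, scipy, OpenCV 4.12 (cv2) and the standard library are available. Lean on these libraries where they do the work, as an engineer would, in place of code of your own. Each camera call takes 0.05 s, during which the arm holds its last target. There are 200 camera calls.

## Task

The gel frame in the vise is bent: fetch the straight one out of the lantern to compare them. Turn the lantern's red sprung latch knob clockwise all the way to its stop and let it spring back, swing the popped-up grey flap right over until it lies fully back, draw the gel frame out by its yellow tab, and hold it up beside the bent frame: upright, squarely face to face with it and centred on it, 4 to 10 cm away from it on either side, its bottom edge only just (1 to 5 cm) above the top of the vise jaws. Finish while still holding it there, still and touching nothing else; do not knock the vise or the bent frame on the way, and leave the other things on the bench where they are.

Things in the scene. Friction and masses are not known exactly. Their poses are not given: they have to be found in the camera images.
- lantern: Small black LED Fresnel lantern fixed on the bench on its yoke: reaches 230 mm behind and 36 mm ahead of its origin, 150 mm wide (226 mm over the tilt knobs), flat top 150 mm high. Origin: on the bench straight below the gel frame's middle. x = beam direction, y across, z up. The gel frame stands in the plane x = 0 in runners (2 mm play in x and y) that end at the flat top; floor at 30 mm.
- latch_knob (a joint): Angle of the red latch knob, rad: 0 at rest (latched), grows as it turns clockwise seen from above, stop at 1.20. A spring returns it to 0 when let go (0.04 N m at rest, 0.11 N m at the stop). Its steel tongue lies over the flap's lip and frees it from about 0.6 on; the flap then pops ajar by itself and stays ajar when the knob returns.
- knob_grip (a point): Centre of the knob's bar grip, on the vertical turning axis, at lantern x = -80 mm, 182 mm above the bench. Bar 40 mm long, 12 mm wide (where pinched), z 169 to 195 mm, above a 40 mm disc. This point's x axis is the lantern's x at joint 0 and turns with the knob; the bar points 0.60 rad counter-clockwise (from above) of this x axis. The flap's edge is 50 mm away.
- flap (a joint): Angle of the grey sheet metal flap, rad: 0 shut, about 0.3 when popped ajar, 2.6 lying fully back against its stop (then its edge stands up to 50 mm above the lantern's flat top, ahead of the hinge). Light (70 g) with slight hinge friction: between about 0.7 and 1.3 it may stay where it is left, below that it sinks back to ajar; from about 1.4 it falls back by itself.
- flap_hinge (a point): Middle of the flap's hinge line, along the lantern's y at lantern x = +36 mm, 154 mm above the bench. The flap swings up and over towards +x. Shut it is a hood 66 mm long (from the hinge towards -x), 124 mm wide, its top 41 mm above the hinge line, with a 24 mm wide, 4 mm thick lip sticking out 22 mm more at the free edge, level with the hinge. Axes as the lantern's.
- flap_pull (a point): Centre of the orange pull on the flap: a fin 24 mm long (its x), 10 mm wide (y, where pinched), 28 mm high, standing on the flap's top sheet. Shut, it is 54 mm behind (lantern -x) and 55 mm above the hinge line, so it moves on an arc of 77 mm radius. Its axes turn with the flap.
- frame_mid (a point): Centre of the straight gel frame: a bare steel frame 120 mm wide (its y) and 120 mm high (its z), 4 mm thick (its x), with an 88 mm square opening, 100 to 200 g with its tab. In the lantern it stands upright, centre 90 mm above the bench.
- frame_tab (a point): Centre of the gel frame's yellow pull tab, 74 mm above the centre of the frame in the frame's own z: 36 mm wide (y), 12 mm thick (x), 28 mm high. It stands proud of the lantern's flat top (z 150 to 178 mm) and is hidden by the flap when shut.
- gel_frame: The loose straight gel frame; its origin and axes are those of point frame_mid.
- vise: Small cast iron vise fixed on the bench; origin on the bench straight below the clamping line, x = jaw axis (screw and cross bar end 125 mm out at -x, anvil at +77 mm), y along the 75 mm wide jaws, z up. Jaws 95 mm high, from -41 to +47 mm in x.
- jaw_mid (a point): Middle of the clamping line, level with the jaw tops, 95 mm above the bench; axes as the vise's. The bent gel frame stands here in the vise's y-z plane, 120 mm wide, upright from 72 to 125 mm above the bench; above that it leans 28 degrees towards +x, its tab's top about 210 mm high and 50 mm out at +x.
- hanging_bolt: Brass hanging bolt standing on its hexagon head, 26 mm across, 55 mm high; origin under its centre.
- disc_holder: Blue plastic colour disc holder, a flat ring 108 mm across and 7 mm thick with a tab; origin under its centre.
- reflector: Pressed tin reflector, a bowl 110 mm across and 48 mm high; origin under its centre.
- ceramic_socket: Chipped white ceramic lamp socket, 48 mm across, 36 mm high; origin under its centre.
- spanner: Steel spanner 160 mm long lying flat; origin under its middle.

How it is judged:
On the way, in this order (a step that is already met when the one before it is completed fails the run):
1. the latch knob is turned clockwise to its stop (value of joint latch_knob above 1.1 rad), for 0.05 s.
2. the knob is let go and has sprung back, with the flap popped ajar (value of joint latch_knob below 0.1 rad and value of joint flap above 0.15 rad), for 0.2 s.
3. the flap is swung over and lies fully back (value of joint flap above 2.4 rad), for 0.2 s.
4. the gel frame is drawn fully out of its runners (z of frame_mid in the frame of lantern above 0.21 m and contact force between the fingers and gel_frame above 1 N), for 0.05 s.
At the end, for the whole second after the job is handed in: fingers hold the frame still, upright and parallel to the bent one within 11 deg, centred within 35 mm, plane 30-115 mm from the clamping line (to 150 mm on the leaning side), bottom edge 2-65 mm above the jaws, touching neither vise nor lantern; flap fully back, knob at rest ((x of frame_mid in the frame of jaw_mid between -0.115 and -0.03 m or x of frame_mid in the frame of jaw_mid between 0.03 and 0.15 m) and y of frame_mid in the frame of jaw_mid between -0.035 and 0.035 m and z of frame_mid in the frame of jaw_mid between 0.062 and 0.125 m and angle between frame_mid's own z axis and vertical below 0.2 rad and angle between the x axis of frame_mid and the x axis of jaw_mid, either way round below 0.2 rad and linear speed of gel_frame below 0.03 m/s and contact force between the fingers and gel_frame above 2 N and contact force between gel_frame and vise below 0.2 N and contact force between gel_frame and lantern below 0.2 N and value of joint flap above 2.3 rad and value of joint latch_knob below 0.1 rad); the arm keeps its last pose, push and grip.
It fails at once if the vise or the bent frame is knocked (contact force between vise and anything else above 4 N).
It fails at once if a bystander is pushed out of place (distance of any of hanging_bolt, disc_holder, reflector, ceramic_socket, spanner from where it was at the start of the episode above 0.02 m).
It also fails if it takes over 72 s, if anything falls off the work surface, if the arm or the gripper's body presses on something with over 40 N, if the wrist force passes 120 N, or if a joint passes its speed limit or range.

## Working session

There is one attempt and no reset: what is moved stays moved. The work goes in short steps, Python scripts to look and compute and a tool call to move; the robot and the scene stay as the last step left them, time stands still between calls to the robot, and variables do not carry over. Pictures are saved under pics/ and viewed, at most 10 in all, crops included, and the job is handed in when it is done.

Besides the shell and the picture viewer there is one more tool, called after "Emit:" in YAML: its name, and indented under it one key for each argument. move_arm: Moves the arm, as the interface text tells. Its arguments: {"type":"object","properties":{"increments":{"type":"array"}},"required":["increments"]}

```bash
mkdir -p pics; python3 - <<'E'
from rig import ctrl,camera
import cv2,numpy as np
for n in("scene","top"):
    c=camera(n); cv2.imwrite(f"pics/{n}0.png",cv2.resize(c["pixels"][:,:,::-1],(784,588))); print(n,c["K"].tolist(),c["dist"],np.round(c["view"],4).tolist())
o=ctrl.observe();print(o["position"],o["orientation"],o["time"],ctrl.tips_ahead)
E
```

```text
scene [[379.4795507929147, 0.0, 283.4477494182793], [0.0, 379.4795507929147, 201.80061798801628], [0.0, 0.0, 1.0]] [0.00072056 0.         0.         0.         0.        ] [[-0.6489, 0.7608, -0.0117, 0.455], [-0.5272, -0.4385, 0.7278, 0.1512], [0.5486, 0.4784, 0.6857, -1.148], [0.0, 0.0, 0.0, 1.0]]
top [[385.30240503207625, 0.0, 278.6619907065499], [0.0, 385.30240503207625, 211.63874603596085], [0.0, 0.0, 1.0]] [-0.10413864  0.          0.          0.          0.        ] [[0.164, -0.9865, 0.0024, -0.1837], [0.9666, 0.1611, 0.1991, -0.5722], [-0.1968, -0.0303, 0.98, -1.0099], [0.0, 0.0, 0.0, 1.0]]
[ 0.18015066 -0.51916997  0.22895106] [-7.77872282e-04  9.86108825e-01  1.66098706e-01  1.59205756e-05] 0.1 0.011
```

View pics/scene0.png

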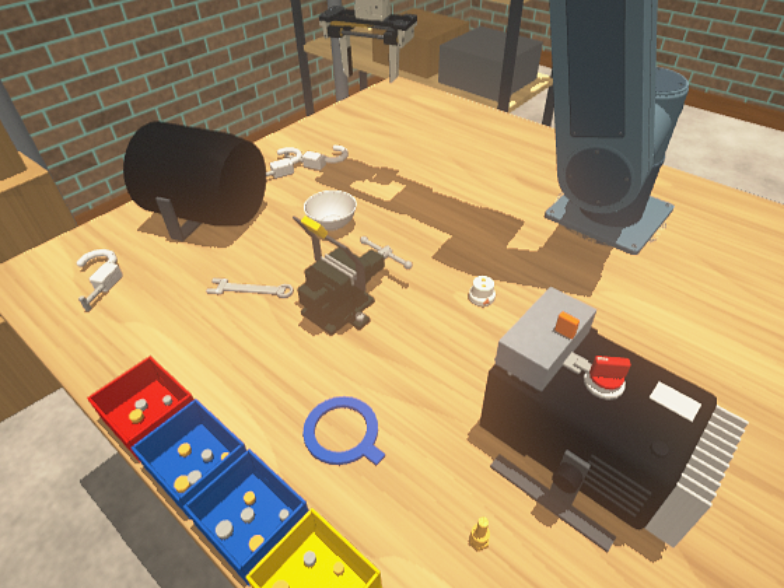

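View pics/top0.png

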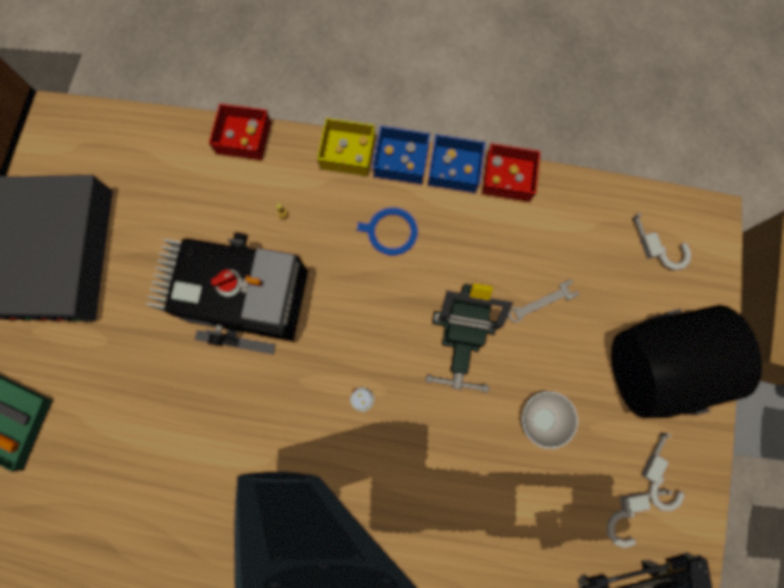

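Scene: lantern right (pull ~(567,325), knob ~(608,372)), vise ~(340,285). Top: knob ~(226,281), pull ~(254,281), vise ~(470,325). I'll make one composite of enlarged crops to get the picks.

```bash
cat > h.py <<'E'
import cv2,numpy as np
from rig import camera,ctrl
def grab():
    return {n:camera(n) for n in("scene","top")}
def proj(c,P):
    P=np.atleast_2d(P);V=c["view"];p=P@V[:3,:3].T+V[:3,3];p=p*[1,-1,-1]
    return cv2.projectPoints(p.reshape(-1,1,3),np.zeros(3),np.zeros(3),c["K"],np.array(c["dist"]))[0][:,0]
def ray(c,uv):
    n=cv2.undistortPoints(np.array([[uv]],float),c["K"],np.array(c["dist"]))[0,0]
    V=c["view"];d=V[:3,:3].T@np.array([n[0],-n[1],-1]);return -V[:3,:3].T@V[:3,3],d/np.linalg.norm(d)
def tri(c1,u1,c2,u2):
    o1,d1=ray(c1,u1);o2,d2=ray(c2,u2);t=np.linalg.lstsq(np.c_[d1,-d2],o2-o1,rcond=None)[0]
    a,b=o1+t[0]*d1,o2+t[1]*d2;return (a+b)/2,np.linalg.norm(a-b)
def atz(c,u,z):
    o,d=ray(c,u);return o+d*(z-o[2])/d[2]
def crop(c,x,y,w,h,s):
    return cv2.resize(c["pixels"][y:y+h,x:x+w,::-1],(w*s,h*s),interpolation=cv2.INTER_CUBIC)
E
python3 - <<'E'
from h import *
c=grab()
a=crop(c["scene"],340,195,133,100,3);b=crop(c["top"],112,160,133,100,3)
d=crop(c["scene"],200,145,100,100,3);e=crop(c["top"],300,195,100,80,3)
im=np.zeros((600,798,3),np.uint8);im[:300,:399]=a;im[:300,399:]=b;im[300:,:300]=d;im[300:540,399:699]=e
cv2.imwrite("pics/comp.png",im)
# red/orange centroids
for n in c:
    hsv=cv2.cvtColor(c[n]["pixels"],cv2.COLOR_RGB2HSV);x,y,w,h={"scene":(340,195,133,100),"top":(112,160,133,100)}[n]
    for nm,lo,hi in(("red",0,5),("org",8,16)):
        H=hsv[y:y+h,x:x+w];m=((H[...,0]>=lo)&(H[...,0]<=hi)|((nm=="red")&(H[...,0]>174)))&(H[...,1]>(170))&(H[...,2]>90)
        k,_,st,ce=cv2.connectedComponentsWithStats(m.astype(np.uint8))
        for i in range(1,k):
            if st[i,4]>8: print(n,nm,st[i]+[x,y,0,0,0],ce[i]+[x,y])
E
```

```text
scene red [423 254  28  24 466] [435.95493562 265.28755365]
scene org [397 225  17  17 169] [404.36094675 232.93491124]
top red [151 193  18  15 158] [159.6835443 200.5443038]
top org [175 197  11   7  29] [180.06896552 200.        ]
```

View pics/comp.png

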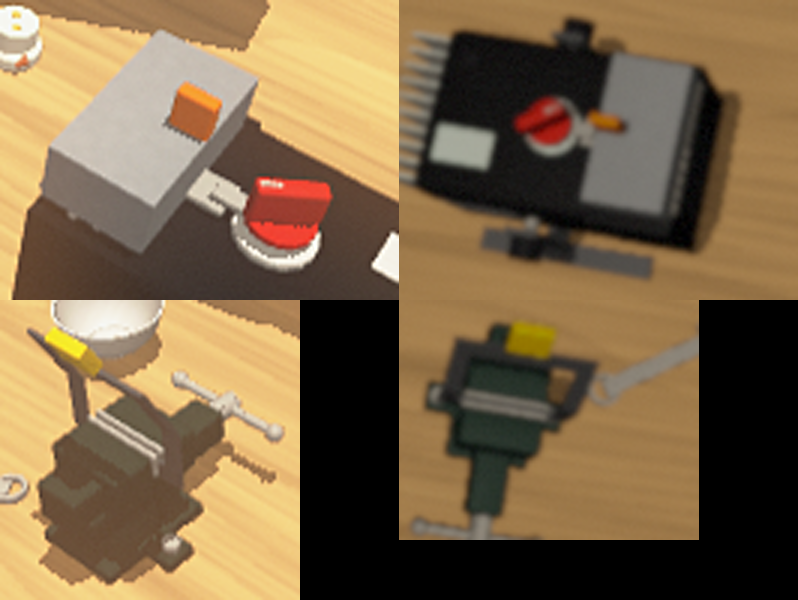

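```bash
cat > fit.py <<'E'
from h import *
from scipy.optimize import least_squares
c=grab()
S=lambda u,v:(340+u/3,195+v/3);T=lambda u,v:(112+(u-399)/3,160+v/3)
SV=lambda u,v:(200+u/3,145+(v-300)/3);TV=lambda u,v:(300+(u-399)/3,195+(v-300)/3)
L=[("scene",S(160,30),(36,-62,195)),("scene",S(50,140),(36,62,195)),("scene",S(258,82),(-30,-62,195)),("scene",S(152,208),(-30,62,195)),
("top",T(612,50),(-30,62,195)),("top",T(583,200),(-30,-62,195)),("top",T(697,65),(36,62,195)),("top",T(668,215),(36,-62,195)),
("scene",S(294,187),(-80,0,195)),("top",T(543,118),(-80,0,195)),("scene",S(200,92),(-18,0,223)),("top",T(606,120),(-18,0,223))]
V=[("scene",SV(90,412),(0,37.5,95)),]
V=[("scene",SV(126,438),(0,0,95)),("top",TV(507,403),(0,0,95)),("top",TV(462,395),(0,37.5,95)),("top",TV(552,411),(0,-37.5,95)),("scene",SV(90,413),(0,-37.5,95)),("scene",SV(162,462),(0,37.5,95))]
def fit(L,x0):
    def f(p):
        r=[]
        for n,uv,P in L:
            P=np.array(P)/1000;cs,sn=np.cos(p[2]),np.sin(p[2])
            W=[p[0]+cs*P[0]-sn*P[1],p[1]+sn*P[0]+cs*P[1],P[2]+p[3]]
            r.append(proj(c[n],np.array(W))[0]-uv)
        return np.array(r).ravel()
    s=least_squares(f,x0,loss="soft_l1");print(np.round(s.x,4),np.round(f(s.x).reshape(-1,2),1).tolist())
    return s.x
if __name__=="__main__":
    fit(L,[.5,.2,-1.6,0]);fit(V,[.5,-.1,0,0])
    print(tri(c["scene"],S(294,187),c["top"],T(543,118)),tri(c["scene"],S(200,92),c["top"],T(606,120)),tri(c["scene"],SV(126,438),c["top"],TV(507,403)))
E
python3 fit.py
```

```text
[ 0.5508  0.124  -1.5819 -0.0029] [[-0.6, -0.3], [-0.8, 1.8], [-0.1, -1.0], [0.1, -0.3], [1.1, 1.3], [-0.6, -0.0], [-1.3, 0.7], [-2.4, -0.2], [-0.6, -0.5], [-1.1, -0.8], [-0.4, 1.2], [-0.6, 0.2]]
[ 0.565  -0.2453 -0.0176 -0.0054] [[-0.7, -0.3], [-0.7, 0.2], [0.4, 0.3], [-1.9, 0.0], [0.4, 1.3], [-1.4, -1.2]]
(array([0.55017099, 0.2034471 , 0.18897255]), np.float64(0.003010474907517454)) (array([0.5508916 , 0.14098316, 0.22220837]), np.float64(0.0020179410572552098)) (array([ 0.56480252, -0.24584636,  0.08863239]), np.float64(0.003661476136747482))
```

Crops show flap top corners, red bar, orange fin and jaw strips clearly; fit: lantern (0.551, 0.124) yaw −1.58, vise (0.565, −0.245) yaw −0.02. Helper for increments now.

```bash
cat > go.py <<'E'
import sys,numpy as np
from rig import ctrl
from scipy.spatial.transform import Rotation as R
def state():
    o=ctrl.observe();q=np.array(o["orientation"]);return np.array(o["position"]),R.from_quat(q[[1,2,3,0]]),o
def inc(*targets):
    p,r,o=state();m=r.as_matrix();yaw=np.arctan2(m[1,1],m[0,1])
    print("p",p.round(4),"yaw",yaw.round(4),"tilt",np.degrees(np.arccos(-m[2,2])).round(2),"t",o["time"],"q",np.round(o["q"],2),"F",np.round(o["contact_force"],1),"g",o["grip_width"],o["grasp_force"])
    for t in targets:
        d=m.T@(np.array(t[:3])-p)/.25;print(t,np.round(d,3),"turn",np.round(-((t[3]-yaw+np.pi)%(2*np.pi)-np.pi)/(np.pi/2),3))
if __name__=="__main__": inc(*[tuple(map(float,a.split(","))) for a in sys.argv[1:]])
E
python3 go.py .3,-.3,.31,-.6 .45,-.05,.31,0 .5505,.2037,.26,.589
```

```text
p [ 0.1802 -0.5195  0.2294] yaw -1.237 tilt 0.03 t 0.3 q [-1.44  0.26  1.54  0.    1.35 -0.2 ] F [-0.   0.5 -0.1] g 1.003683133477848 0.0
(0.3, -0.3, 0.31, -0.6) [ 0.74  -0.673 -0.322] turn -0.406
(0.45, -0.05, 0.31, 0.0) [ 1.635 -1.421 -0.321] turn -0.787
(0.5505, 0.2037, 0.26, 0.589) [ 2.347 -2.248 -0.121] turn -1.162
```

Emit:
move_arm:
  increments:
    - [0, 0, -0.32, 0, 0.35]
    - [0, 0, -0.32, 0, 0.35]
    - [0.98, -0.93, -0.32, -0.6, 0.35]
    - [0.98, -0.93, -0.32, -0.6, 0.35]
    - [0.98, -0.93, -0.32, -0.6, 0.35]
    - [0.98, -0.93, -0.32, -0.6, 0.35]
    - [0.98, -0.93, -0.32, -0.6, 0.35]
    - [0.98, -0.93, -0.32, -0.6, 0.35]
    - [0.98, -0.93, -0.32, -0.6, 0.35]
    - [0.98, -0.93, -0.32, -0.6, 0.35]
    - [0.98, -0.93, -0.32, -0.6, 0.35]
    - [0.98, -0.93, -0.32, -0.6, 0.35]

```text
time: 1.3
position: [0.3363, -0.2176, 0.31]
orientation: [0.0, 0.802, 0.597, 0.0]
contact_force: [0.1, -1.5, -0.0]
grip_width: 0.351
grasp_force: 0.0
```

```bash
python3 go.py .45,-.05,.31,0 .5505,.2037,.31,.589
```

```text
p [ 0.3363 -0.2176  0.31  ] yaw -0.2901 tilt 0.05 t 1.3 q [-0.85 -0.07  1.71  0.    1.5  -0.56] F [ 0.1 -1.5 -0. ] g 0.3510052664510431 0.0
(0.45, -0.05, 0.31, 0.0) [ 0.773  0.244 -0.   ] turn -0.185
(0.5505, 0.2037, 0.31, 0.589) [ 1.86   0.339 -0.   ] turn -0.56
```

Emit:
move_arm:
  increments:
    - [0.95, 0.18, 0, -0.56, 0.35]
    - [0.95, 0.18, 0, -0.56, 0.35]
    - [0.95, 0.18, 0, -0.56, 0.35]
    - [0.95, 0.18, 0, -0.56, 0.35]
    - [0.95, 0.18, 0, -0.56, 0.35]
    - [0.95, 0.18, 0, -0.56, 0.35]
    - [0.95, 0.18, 0, -0.56, 0.35]
    - [0.95, 0.18, 0, -0.56, 0.35]

```text
time: 1.97
position: [0.4483, -0.0056, 0.3092]
orientation: [-0.0, 0.471, 0.882, -0.0]
contact_force: [-1.4, -0.1, 0.6]
grip_width: 0.352
grasp_force: 0.0
```

```bash
python3 go.py .5505,.2037,.28,.589
```

```text
p [ 0.4483 -0.0056  0.3092] yaw 0.5909 tilt 0.06 t 1.9667 q [-0.26  0.03  1.62 -0.    1.5  -0.85] F [-1.4 -0.1  0.6] g 0.35187816799252425 0.0
(0.5505, 0.2037, 0.28, 0.589) [0.468 0.806 0.116] turn 0.001
```

Emit:
move_arm:
  increments:
    - [0.47, 0.81, 0.12, 0, 0.35]
    - [0.47, 0.81, 0.12, 0, 0.35]
    - [0.47, 0.81, 0.12, 0, 0.35]
    - [0.47, 0.81, 0.12, 0, 0.35]
    - [0.47, 0.81, 0.12, 0, 0.35]
    - [0.47, 0.81, 0.12, 0, 0.35]
    - [0.47, 0.81, 0.12, 0, 0.35]
    - [0.47, 0.81, 0.12, 0, 0.35]
    - [0.47, 0.81, 0.12, 0, 0.35]

```text
time: 2.72
position: [0.5518, 0.2019, 0.2793]
orientation: [-0.0, 0.475, 0.88, -0.001]
contact_force: [-0.3, -1.0, -0.4]
grip_width: 0.35
grasp_force: 0.0
```

```bash
python3 go.py .5505,.2037,.183,.589; python3 - <<'E'
from h import *
c=grab()
im=np.zeros((600,800,3),np.uint8);im[:,:400]=crop(c["scene"],360,120,100,150,4);im[:400,400:]=crop(c["top"],112,140,100,100,4)
cv2.imwrite("pics/k1.png",im)
E
```

```text
p [0.5518 0.2019 0.2793] yaw 0.5807 tilt 0.09 t 2.7167 q [ 0.16  0.3   1.36 -0.    1.49 -0.42] F [-0.3 -1.  -0.4] g 0.3495922793700911 0.0
(0.5505, 0.2037, 0.183, 0.589) [0.009 0.    0.385] turn -0.005
```

View pics/k1.png

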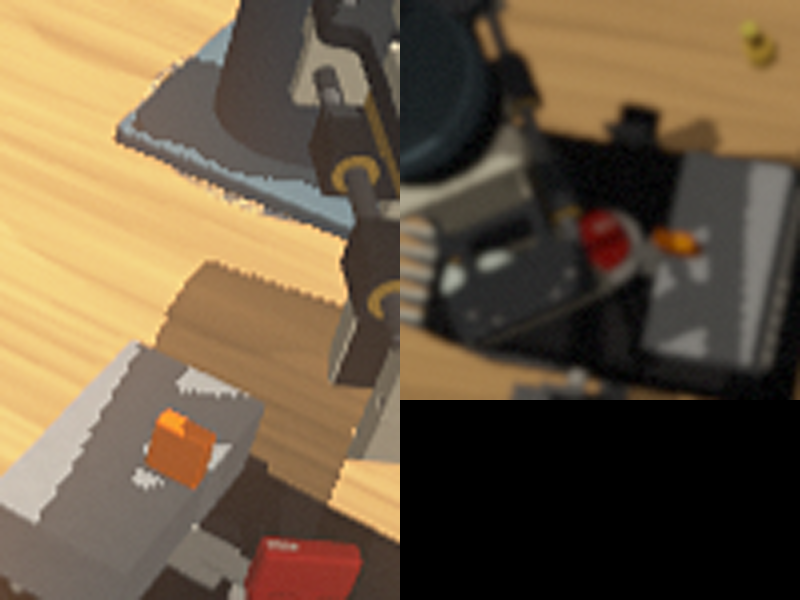

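The gripper stands over the red knob with fingers either side; descend and pinch.

Emit:
move_arm:
  increments:
    - [0.01, 0, 0.25, 0, 0.35]
    - [0.01, 0, 0.3, 0, 0.35]
    - [0.01, 0, 0.38, 0, 0.35]
    - [0.01, 0, 0.385, 0, 0.35]
    - [0.01, 0, 0.385, 0, 0.35]
    - [0.01, 0, 0.385, 0, 0]
    - [0.01, 0, 0.385, 0, 0]
    - [0.01, 0, 0.385, 0, 0]
    - [0.01, 0, 0.385, 0, 0]
    - [0.01, 0, 0.385, 0, 0]

```text
time: 3.65
position: [0.5516, 0.2068, 0.1845]
orientation: [0.001, 0.473, 0.881, 0.001]
contact_force: [4.2, 2.0, 0.5]
grip_width: 0.126
grasp_force: 30.0
```

```bash
python3 go.py .5505,.2037,.183,-.64
```

```text
p [0.5516 0.2068 0.1845] yaw 0.5851 tilt 0.24 t 3.65 q [ 0.17  0.36  1.51  0.    1.27 -0.42] F [4.2 2.  0.5] g 0.12629367911425138 29.993123710155487
(0.5505, 0.2037, 0.183, -0.64) [-0.008 -0.011  0.006] turn 0.78
```

Emit:
move_arm:
  increments:
    - [0, 0, 0, 0.2, 0]
    - [0, 0, 0, 0.4, 0]
    - [0, 0, 0, 0.6, 0]
    - [0, 0, 0, 0.8, 0]
    - [0, 0, 0, 0.8, 0]
    - [0, 0, 0, 0.8, 0]
    - [0, 0, 0, 0.8, 0]
    - [0, 0, 0, 0.8, 0]
    - [0, 0, 0, 0.8, 0]
    - [0, 0, 0, 0.8, 0]
    - [0, 0, 0, 0.8, 0]
    - [0, 0, 0, 0.8, 0]
    - [0, 0, 0, 0.8, 0]
    - [0, 0, 0, 0.8, 0]
    - [0, 0, 0, 0.8, 0]

```text
time: 4.9
position: [0.5557, 0.2067, 0.1846]
orientation: [0.002, 0.9, 0.435, 0.006]
contact_force: [17.2, 3.2, -6.3]
grip_width: 0.132
grasp_force: 31.3
```

```bash
python3 go.py .5505,.2037,.183,.589
```

```text
p [0.5557 0.2067 0.1846] yaw -0.6708 tilt 0.7 t 4.9 q [ 0.17  0.36  1.51 -0.    1.26  0.84] F [17.2  3.2 -6.3] g 0.13189496637995407 31.259287473330915
(0.5505, 0.2037, 0.183, 0.589) [-0.023 -0.009  0.006] turn -0.802
```

Emit:
move_arm:
  increments:
    - [0, 0, 0, 0, 0]
    - [0, 0, 0, -0.2, 0]
    - [0, 0, 0, -0.4, 0]
    - [0, 0, 0, -0.6, 0]
    - [0, 0, 0, -0.8, 0]
    - [0, 0, 0, -0.8, 0]
    - [0, 0, 0, -0.8, 0]
    - [0, 0, 0, -0.8, 0]
    - [0, 0, 0, -0.8, 0]
    - [0, 0, 0, -0.8, 0]
    - [0, 0, 0, -0.8, 0]
    - [0, 0, 0, -0.8, 0]
    - [0, 0, 0, -0.8, 0]
    - [0, 0, 0, -0.8, 0.35]
    - [0, 0, 0, -0.8, 0.35]
    - [0, 0, 0, -0.8, 0.35]
    - [0, 0, -0.12, -0.8, 0.35]
    - [0, 0, -0.3, -0.8, 0.35]
    - [0, 0, -0.45, -0.8, 0.35]
    - [0, 0, -0.45, -0.8, 0.35]

```text
time: 6.57
position: [0.5527, 0.2069, 0.3046]
orientation: [0.005, 0.474, 0.881, 0.004]
contact_force: [0.4, -0.3, 0.6]
grip_width: 0.351
grasp_force: 0.0
```

```bash
python3 go.py .55,.05,.3,0; python3 - <<'E'
from h import *
c=grab()
im=np.zeros((600,800,3),np.uint8);im[:,:400]=crop(c["scene"],340,150,133,200,3)[:,:400-1].repeat(1,0) if 0 else cv2.resize(crop(c["scene"],340,170,100,150,4),(400,600));im[:400,400:]=crop(c["top"],132,150,100,100,4)
cv2.imwrite("pics/k2.png",im)
E
```

```text
p [0.5527 0.2069 0.3046] yaw 0.5838 tilt 0.73 t 6.5667 q [ 0.17  0.29  1.32 -0.    1.53 -0.41] F [ 0.4 -0.3  0.6] g 0.35054327410925556 0.0
(0.55, 0.05, 0.3, 0.0) [-0.518 -0.355  0.017] turn 0.372
```

View pics/k2.png

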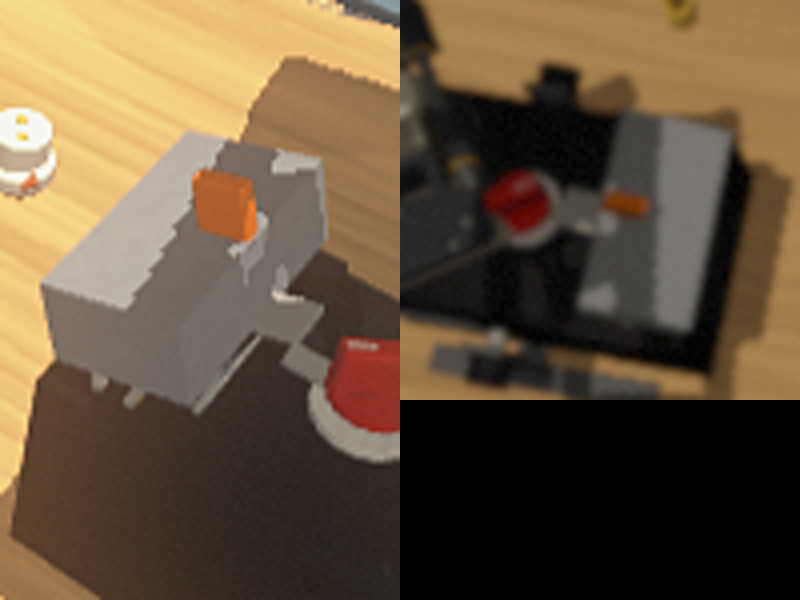

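```bash
python3 - <<'E'
from h import *
c=grab()
print(tri(c["scene"],(396.2,214.5),c["top"],(187.5,201)))
L=np.array([.5518,.125]) ;yaw=-1.582
H=lambda a,x=-54,z=63:(x*np.cos(a)+z*np.sin(a)+36,-x*np.sin(a)+z*np.cos(a)+154)
for a in(0.3,.6,.9,1.2,1.5,1.65):
    x,z=H(a);w=L+np.array([np.cos(yaw),np.sin(yaw)])*x/1000;print(a,w.round(4),"graspz",z,"TCPz",z-8)
E
```

```text
(array([0.54947253, 0.12043362, 0.23388183]), np.float64(0.0011098574160217217))
0.3 [0.5518 0.122 ] graspz 230.1442899746255 TCPz 222.1442899746255
0.6 [0.5515 0.098 ] graspz 236.48683730264165 TCPz 228.48683730264165
0.9 [0.5512 0.0732] graspz 235.46108112093597 TCPz 227.46108112093597
1.2 [0.551  0.0499] graspz 227.15864917426066 TCPz 219.15864917426066
1.5 [0.5507 0.03  ] graspz 212.3211729816842 TCPz 204.3211729816842
1.65 [0.5506 0.0219] graspz 202.8460955416874 TCPz 194.8460955416874
```

Flap is ajar (fin at crop-left (225,200)), knob back at rest. Next: pinch the fin.

```bash
python3 go.py .5508,.1215,.28,0 .5508,.1215,.225,0
```

```text
p [0.5491 0.2062 0.2945] yaw 0.5844 tilt 0.16 t 6.7667 q [ 0.17  0.29  1.33 -0.    1.52 -0.42] F [-0.1 -0.9 -0.3] g 0.35258490621105865 0.0
(0.5508, 0.1215, 0.28, 0.0) [-0.286 -0.181  0.058] turn 0.372
(0.5508, 0.1215, 0.225, 0.0) [-0.287 -0.18   0.278] turn 0.372
```

Emit:
move_arm:
  increments:
    - [-0.29, -0.18, 0.04, 0.37, 0.35]
    - [-0.29, -0.18, 0.04, 0.37, 0.35]
    - [-0.29, -0.18, 0.04, 0.37, 0.35]
    - [-0.29, -0.18, 0.04, 0.37, 0.35]
    - [-0.29, -0.18, 0.04, 0.37, 0.35]
    - [-0.29, -0.18, 0.04, 0.37, 0.35]
    - [-0.29, -0.18, 0.04, 0.37, 0.35]

```text
time: 7.35
position: [0.5517, 0.121, 0.2841]
orientation: [-0.001, 0.705, 0.709, -0.001]
contact_force: [-0.3, 0.7, 1.5]
grip_width: 0.35
grasp_force: 0.0
```

```bash
python3 go.py .5508,.1215,.225,0
```

```text
p [0.5517 0.121  0.2841] yaw 0.0061 tilt 0.2 t 7.35 q [0.02 0.26 1.4  0.   1.48 0.01] F [-0.3  0.7  1.5] g 0.3504122978668184 0.0
(0.5508, 0.1215, 0.225, 0.0) [ 0.002 -0.003  0.237] turn 0.004
```

Emit:
move_arm:
  increments:
    - [0, 0, 0.12, 0, 0.35]
    - [0, 0, 0.2, 0, 0.35]
    - [0, 0, 0.236, 0, 0.35]
    - [0, 0, 0.236, 0, 0.35]
    - [0, 0, 0.236, 0, 0]
    - [0, 0, 0.236, 0, 0]
    - [0, 0, 0.236, 0, 0]
    - [0, 0, 0.236, 0, 0]
    - [0, 0, 0.236, 0, 0]

```text
time: 8.1
position: [0.5532, 0.1212, 0.2281]
orientation: [0.001, 0.706, 0.708, 0.001]
contact_force: [0.5, 1.5, 3.2]
grip_width: 0.104
grasp_force: 30.0
```

```bash
python3 go.py .551,.122,.224,0 .551,.098,.2305,0 .551,.0732,.2295,0 .551,.05,.221,0 .551,.03,.206,0 .551,.022,.197,0
```

```text
p [0.5532 0.1212 0.2281] yaw 0.0039 tilt 0.12 t 8.1 q [0.02 0.29 1.5  0.   1.35 0.01] F [0.5 1.5 3.2] g 0.10357242276193551 29.992184937000275
(0.551, 0.122, 0.224, 0.0) [ 0.003 -0.009  0.016] turn 0.002
(0.551, 0.098, 0.2305, 0.0) [-0.093 -0.009 -0.01 ] turn 0.002
(0.551, 0.0732, 0.2295, 0.0) [-0.192 -0.009 -0.006] turn 0.002
(0.551, 0.05, 0.221, 0.0) [-0.285 -0.01   0.028] turn 0.002
(0.551, 0.03, 0.206, 0.0) [-0.365 -0.01   0.088] turn 0.002
(0.551, 0.022, 0.197, 0.0) [-0.397 -0.011  0.124] turn 0.002
```

Emit:
move_arm:
  increments:
    - [-0.045, 0, -0.016, 0, 0]
    - [-0.093, 0, -0.024, 0, 0]
    - [-0.14, 0, -0.025, 0, 0]
    - [-0.192, 0, -0.02, 0, 0]
    - [-0.24, 0, -0.006, 0, 0]
    - [-0.285, 0, 0.015, 0, 0]
    - [-0.325, 0, 0.042, 0, 0]
    - [-0.365, 0, 0.075, 0, 0]
    - [-0.38, 0, 0.092, 0, 0]
    - [-0.397, 0, 0.11, 0, 0]
    - [-0.397, 0, 0.11, 0, 0]

```text
time: 9.02
position: [0.5525, 0.0188, 0.1994]
orientation: [0.001, 0.706, 0.708, -0.001]
contact_force: [-2.3, -2.4, 6.0]
grip_width: 0.104
grasp_force: 30.0
```

```bash
python3 go.py .551,.022,.197,0; python3 - <<'E'
from h import *
c=grab()
im=np.zeros((600,800,3),np.uint8);im[:,:400]=crop(c["scene"],320,150,100,150,4);im[:400,400:]=crop(c["top"],152,150,100,100,4)
cv2.imwrite("pics/k3.png",im)
E
```

```text
p [0.5525 0.0188 0.1994] yaw 0.0025 tilt 0.18 t 9.0167 q [-0.17  0.29  1.57 -0.    1.28 -0.17] F [-2.3 -2.4  6. ] g 0.10444193710495771 30.00655621290207
(0.551, 0.022, 0.197, 0.0) [ 0.013 -0.006  0.01 ] turn 0.002
```

View pics/k3.png

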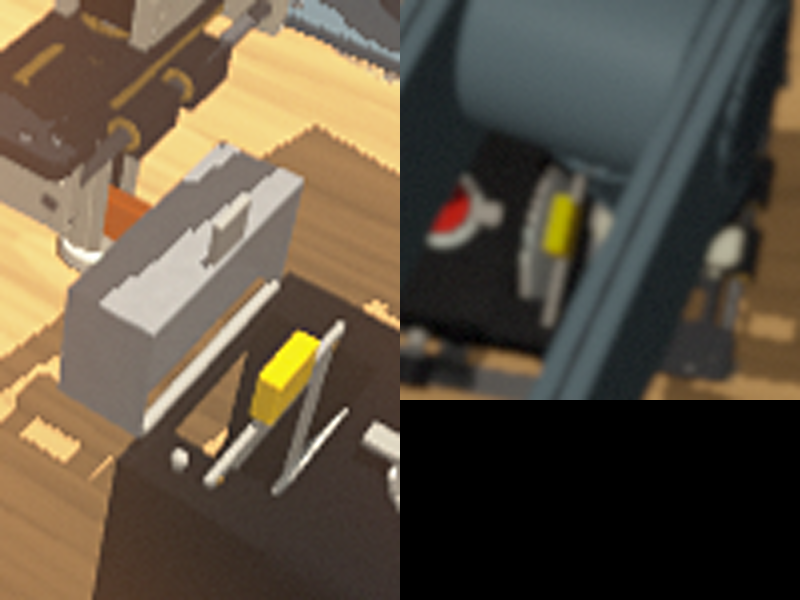

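Flap is near upright (~1.6 rad), the yellow tab exposed. Open, retreat ahead of it and let it fall.

Emit:
move_arm:
  increments:
    - [0, 0, 0, 0, 0.35]
    - [0, 0, 0, 0, 0.35]
    - [0, 0, 0, 0, 0.35]
    - [-0.15, 0, -0.05, 0, 0.35]
    - [-0.3, 0, -0.2, 0, 0.35]
    - [-0.3, 0, -0.36, 0, 0.35]
    - [-0.3, 0, -0.48, 0, 0.35]
    - [-0.3, 0, -0.48, 0, 0.35]
    - [-0.3, 0, -0.48, 0, 0.35]
    - [-0.3, 0, -0.48, 0, 0.35]

```text
time: 9.95
position: [0.553, -0.0529, 0.3187]
orientation: [-0.0, 0.706, 0.709, -0.0]
contact_force: [-0.1, -0.4, -0.7]
grip_width: 0.348
grasp_force: 0.0
```

```bash
python3 go.py .552,.123,.3,1.56 .552,.123,.3,-1.58; python3 - <<'E'
from h import *
c=grab()
im=np.zeros((600,800,3),np.uint8);im[:,:400]=crop(c["scene"],320,150,100,150,4);im[:400,400:]=crop(c["top"],152,150,100,100,4)
cv2.imwrite("pics/k4.png",im)
E
```

```text
p [ 0.553  -0.0529  0.3187] yaw 0.0043 tilt 0.04 t 9.95 q [-0.3   0.23  1.36  0.    1.55 -0.3 ] F [-0.1 -0.4 -0.7] g 0.3475896550088522 0.0
(0.552, 0.123, 0.3, 1.56) [ 0.704 -0.001  0.075] turn -0.99
(0.552, 0.123, 0.3, -1.58) [ 0.704 -0.001  0.075] turn 1.009
```

View pics/k4.png

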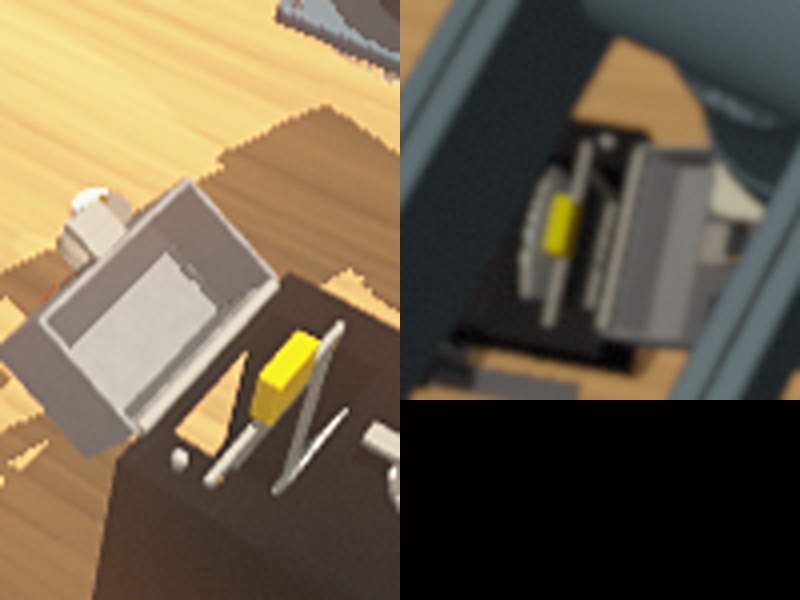

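```bash
python3 - <<'E'
from h import *
c=grab()
print(tri(c["scene"],(392.2,239.3),c["top"],(192.5,205.5)))
p=[.553,.1235,.178]
print(proj(c["scene"],p),proj(c["top"],p))
E
```

```text
(array([0.55064026, 0.12360124, 0.17518436]), np.float64(0.0026452746679393097))
[[390.99564218 238.94089722]] [[191.96815045 204.48096661]]
```

Emit:
move_arm:
  increments:
    - [0.7, 0, 0.05, -0.99, 0.35]
    - [0.7, 0, 0.05, -0.99, 0.35]
    - [0.7, 0, 0.05, -0.99, 0.35]
    - [0.7, 0, 0.05, -0.99, 0.35]
    - [0.7, 0, 0.05, -0.99, 0.35]
    - [0.7, 0, 0.05, -0.99, 0.35]
    - [0.7, 0, 0.05, -0.99, 0.35]
    - [0.7, 0, 0.05, -0.99, 0.35]
    - [0.7, 0, 0.05, -0.99, 0.35]
    - [0.7, 0, 0.05, -0.99, 0.35]
    - [0.7, 0, 0.05, -0.99, 0.35]
    - [0.7, 0, 0.05, -0.99, 0.35]
    - [0.7, 0, 0.05, -0.99, 0.35]
    - [0.7, 0, 0.05, -0.99, 0.35]

```text
time: 11.32
position: [0.5521, 0.1221, 0.3058]
orientation: [-0.001, 0.005, 1.0, -0.0]
contact_force: [-0.0, 1.2, -0.1]
grip_width: 0.349
grasp_force: 0.0
```

```bash
python3 go.py .5522,.1235,.164,1.56
```

```text
p [0.5521 0.1221 0.3058] yaw 1.5614 tilt 0.12 t 11.3167 q [ 0.02  0.25  1.36  0.    1.53 -1.54] F [-0.   1.2 -0.1] g 0.3489690563449436 0.0
(0.5522, 0.1235, 0.164, 1.56) [-0.001  0.006  0.567] turn 0.001
```

Emit:
move_arm:
  increments:
    - [0, 0.005, 0.15, 0, 0.35]
    - [0, 0.005, 0.3, 0, 0.35]
    - [0, 0.005, 0.42, 0, 0.35]
    - [0, 0.005, 0.5, 0, 0.35]
    - [0, 0.005, 0.55, 0, 0.35]
    - [0, 0.005, 0.567, 0, 0.35]
    - [0, 0.005, 0.567, 0, 0.35]
    - [0, 0.005, 0.567, 0, 0]
    - [0, 0.005, 0.567, 0, 0]
    - [0, 0.005, 0.567, 0, 0]
    - [0, 0.005, 0.567, 0, 0]
    - [0, 0.005, 0.567, 0, 0]

```text
time: 12.32
position: [0.5532, 0.1233, 0.1663]
orientation: [0.001, 0.006, 1.0, 0.0]
contact_force: [-0.3, 0.9, 3.9]
grip_width: 0.13
grasp_force: 30.0
```

```bash
python3 go.py .5522,.1235,.31,1.56
```

```text
p [0.5532 0.1233 0.1663] yaw 1.5589 tilt 0.13 t 12.3167 q [ 0.02  0.34  1.59  0.    1.21 -1.54] F [-0.3  0.9  3.9] g 0.12995251749887016 29.998554289340973
(0.5522, 0.1235, 0.31, 1.56) [ 0.003  0.001 -0.575] turn -0.001
```

Emit:
move_arm:
  increments:
    - [0, 0, -0.04, 0, 0]
    - [0, 0, -0.1, 0, 0]
    - [0, 0, -0.17, 0, 0]
    - [0, 0, -0.24, 0, 0]
    - [0, 0, -0.31, 0, 0]
    - [0, 0, -0.38, 0, 0]
    - [0, 0, -0.45, 0, 0]
    - [0, 0, -0.52, 0, 0]
    - [0, 0, -0.6, 0, 0]
    - [0, 0, -0.68, 0, 0]
    - [0, 0, -0.76, 0, 0]
    - [0, 0, -0.84, 0, 0]
    - [0, 0, -0.84, 0, 0]
    - [0, 0, -0.84, 0, 0]

```text
time: 13.48
position: [0.5528, 0.123, 0.3761]
orientation: [0.001, 0.006, 1.0, -0.0]
contact_force: [0.8, -0.0, -1.7]
grip_width: 0.129
grasp_force: 30.0
```

```bash
python3 go.py .5,.05,.38,0.8 .499,-.245,.38,-0.018
```

```text
p [0.5528 0.123  0.3761] yaw 1.5589 tilt 0.13 t 13.4833 q [ 0.02  0.24  1.22 -0.    1.69 -1.54] F [ 0.8 -0.  -1.7] g 0.12873017860490013 29.99729722738266
(0.5, 0.05, 0.38, 0.8) [ 0.208 -0.295 -0.016] turn 0.483
(0.499, -0.245, 0.38, -0.018) [ 0.198 -1.475 -0.016] turn 1.004
```

Emit:
move_arm:
  increments:
    - [0.02, -0.08, 0, 0.06, 0]
    - [0.05, -0.16, 0, 0.12, 0]
    - [0.08, -0.24, 0, 0.18, 0]
    - [0.1, -0.32, 0, 0.24, 0]
    - [0.12, -0.4, 0, 0.3, 0]
    - [0.14, -0.48, 0, 0.36, 0]
    - [0.16, -0.56, 0, 0.42, 0]
    - [0.18, -0.64, 0, 0.48, 0]
    - [0.19, -0.72, 0, 0.54, 0]
    - [0.2, -0.8, 0, 0.6, 0]
    - [0.2, -0.88, 0, 0.66, 0]
    - [0.2, -0.94, 0, 0.72, 0]
    - [0.2, -0.96, 0, 0.78, 0]
    - [0.2, -0.96, 0, 0.84, 0]
    - [0.2, -0.96, 0, 0.9, 0]
    - [0.2, -0.96, 0, 0.95, 0]
    - [0.2, -0.96, 0, 0.98, 0]
    - [0.2, -0.96, 0, 1, 0]
    - [0.2, -0.96, 0, 1, 0]
    - [0.2, -0.96, 0, 1, 0]

```text
time: 15.15
position: [0.4992, -0.1161, 0.3737]
orientation: [-0.001, 0.711, 0.703, -0.0]
contact_force: [0.0, -0.2, -1.9]
grip_width: 0.127
grasp_force: 30.0
```

```bash
python3 go.py .499,-.245,.376,-0.018 .499,-.245,.263,-0.018
```

```text
p [ 0.4992 -0.1161  0.3737] yaw -0.0108 tilt 0.16 t 15.15 q [-0.45  0.13  1.35 -0.    1.66 -0.44] F [ 0.  -0.2 -1.9] g 0.1266695669145185 29.997338354587555
(0.499, -0.245, 0.376, -0.018) [-0.516  0.005 -0.01 ] turn 0.005
(0.499, -0.245, 0.263, -0.018) [-0.516  0.006  0.442] turn 0.005
```

Emit:
move_arm:
  increments:
    - [-0.08, 0, 0, 0, 0]
    - [-0.18, 0, 0, 0, 0]
    - [-0.28, 0, 0, 0, 0]
    - [-0.38, 0, 0, 0, 0]
    - [-0.46, 0, 0, 0, 0]
    - [-0.516, 0, 0, 0.005, 0]
    - [-0.516, 0, 0, 0.005, 0]
    - [-0.516, 0, 0.08, 0.005, 0]
    - [-0.516, 0, 0.16, 0.005, 0]
    - [-0.516, 0, 0.24, 0.005, 0]
    - [-0.516, 0, 0.32, 0.005, 0]
    - [-0.516, 0, 0.38, 0.005, 0]
    - [-0.516, 0, 0.41, 0.005, 0]
    - [-0.516, 0, 0.425, 0.005, 0]
    - [-0.516, 0, 0.425, 0.005, 0]
    - [-0.516, 0, 0.425, 0.005, 0]

```text
time: 16.48
position: [0.4987, -0.2452, 0.2697]
orientation: [0.001, 0.714, 0.7, 0.0]
contact_force: [-0.0, 0.3, -1.3]
grip_width: 0.125
grasp_force: 30.0
```

```bash
python3 go.py .499,-.245,.263,-0.018; python3 - <<'E'
from h import *
c=grab()
im=np.zeros((600,800,3),np.uint8);im[:,:400]=crop(c["scene"],200,100,100,150,4);im[:400,400:]=crop(c["top"],290,200,100,100,4)
for n,o,ox in(("scene",(200,100),0),("top",(290,200),400)):
    P=np.array([[.499,-.245+dy,.188+dz] for dy,dz in((-.06,-.06),(.06,-.06),(.06,.06),(-.06,.06))])
    for q in (proj(c[n],P)-o)*4: cv2.circle(im,(int(q[0])+ox,int(q[1])),3,(255,0,255),-1)
cv2.imwrite("pics/v1.png",im)
E
```

```text
p [ 0.4987 -0.2452  0.2697] yaw -0.0192 tilt 0.07 t 16.4833 q [-0.66  0.24  1.46  0.    1.44 -0.64] F [-0.   0.3 -1.3] g 0.12511539432591834 29.99727576971054
(0.499, -0.245, 0.263, -0.018) [0.001 0.001 0.027] turn -0.001
```

View pics/v1.png

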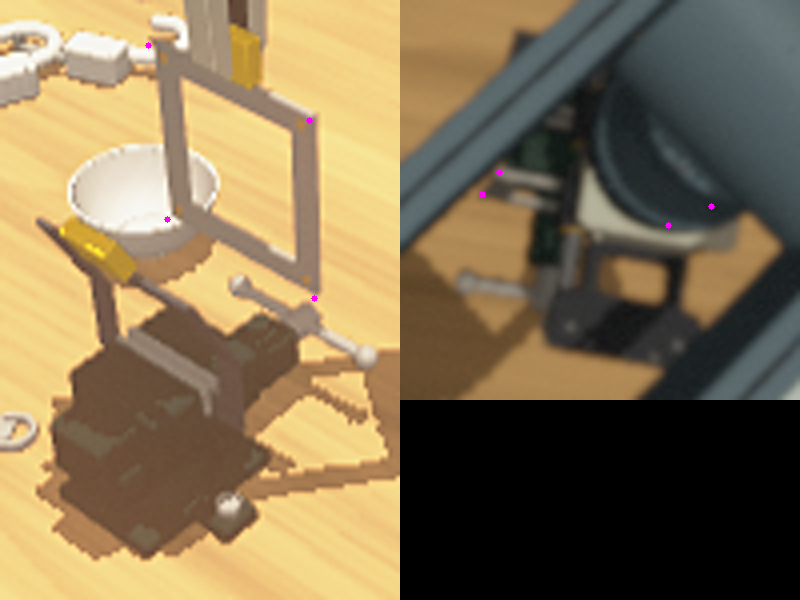

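The frame hangs upright, parallel behind the bent one (its bottom edge from (178,213) to (318,292)), ~39 mm over the jaws. A small lowering, then finish.

Emit:
move_arm:
  increments:
    - [0, 0, 0.015, 0, 0]
    - [0, 0, 0.03, 0, 0]
    - [0, 0, 0.03, 0, 0]
    - [0, 0, 0.03, 0, 0]
    - [0, 0, 0.03, 0, 0]
    - [0, 0, 0.03, 0, 0]
    - [0, 0, 0.03, 0, 0]

```text
time: 17.17
position: [0.4983, -0.2453, 0.2615]
orientation: [0.0, 0.714, 0.7, 0.0]
contact_force: [0.1, 0.5, -1.9]
grip_width: 0.124
grasp_force: 30.0
```

```bash
python3 go.py; python3 -c "
from rig import job
print(job.finish_job())"
```

```text
p [ 0.4983 -0.2453  0.2615] yaw -0.0196 tilt 0.01 t 17.1667 q [-0.66  0.25  1.47  0.    1.42 -0.64] F [ 0.1  0.5 -1.9] g 0.12387775801045248 29.997326731681824
the job is handed in; nothing more can be done
None
```

I handed the job in at 17.2 s with the straight frame held upright, parallel to the bent one and centred on it, about 6.5 cm away and 3 cm above the jaws; the hand-in call returned no verdict, so I don't know how it was judged.

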